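Clamp a glued card box in a hand-cranked cam clamp

ROBOT

A 6-joint arm with a two-finger parallel gripper is mounted at the origin on the work surface. World frame = base frame: x ahead of the robot, y to its left, z up, the work surface at z = 0. Lengths are in m, angles in rad, forces in N, time in s.
With the tool pointing down it reaches from about 0.3 to 0.75 m from the base axis. Payload 8.5 kg.
Tool frame: the origin (TCP) lies at the very end of the fingers, on their centre line; the grasp point (between the pads) lies 19 mm behind it; z points along the fingers, y is the line along which they close (so a half turn about z gives the same grasp; the last joint's range is limited). The gripper opens to 85 mm and grips with 20 to 120 N. Pads are 22 mm wide; open, the fingers measure 114 mm over their backs; the gripper's body (76 mm by 85 mm) begins 54 mm behind the grasp point. The pads swing forward as they close: fully open they stand 13 mm farther back than shut.
Start: joints at [1.014, 0.381, 1.297, -0, 1.464, -0.215], TCP at [0.184, 0.518, 0.231] pointing down, gripper open.
Joint ranges: [-3.11, 3.11], [-0.89, 2.33], [0.22, 2.48], [-1.42, 4.56], [0.17, 2.85], [-2.88, 2.88]. Speed limits (rad/s): [2.39, 2.39, 3.14, 3.14, 3.14, 3.14].

INTERFACE

Orientations are given as a rotation vector (axis times angle).
In Python, from bench import manip gives the robot as it stands.
- The arm moves only by the tool servo_tool, never from a script. Its argument "steps" is a list of rows, each an object of numbers: "x", "y", "z": the shift along the tool's x, y, z in mm; "ax", "ay", "az": the turn, a rotation vector about the tool's x, y, z in rad. In form: [{"x": .., "y": .., "z": .., "ax": .., "ay": .., "az": ..}, ...]. A call has 1 to 8 rows; each row shifts and turns the commanded pose from where the row before left it, along the tool's axes as they then stand; what a row does not reach is not made up. A row lasts 1/12 s, in which the tool goes at most 41.7 mm and 7.16 degrees, less where a joint would pass 70% of its speed; a pose out of reach is approached as far as the arm can. A call is refused whole if a number of a shift passes 41.7 or a number of a turn 0.125, either way. A call with a gripper value outside its range is refused whole. "claw" is the opening, from -1 (shut) to 1 (fully open), set as the call begins (left out, the last holds). The fingers move at their own pace and stop on an object; "force" is the grip in N (left out, the last holds). Time passes only in rows, so rows that do not move let the fingers close. It gives the time, the measured TCP pose, the force, the opening and the grip force at its end, in the units of the state.
- manip.observe(): the state, without advancing time (a new reading comes with each control period).
- manip.capture(name): name is "scene" or "top"; returns a dict with "pixels" (400x640x3 uint8, red, green, blue), "camera_matrix" (3x3 intrinsics, pixels), "T" (4x4, takes a point from camera to world coordinates). Camera axes: x right, y up, looking along -z (the intrinsics and any distortion apply to the point x, -y, -z); pixel columns grow to the right and rows downward; lengths in m; the calibration is good to about 2 mm. A picture is of the moment at which its call begins. There is no depth.
- manip.hand_in(): hands the job in; it is judged then, once.
Trained networks look in a picture, given as the dict that the camera call returned (one of the last four; its "shot" number tells which), for a name from the list of things; names that differ only in an ending like _2 or _b are one class to them, and where a whole thing is asked for, a point or a joint stands for the part that bears it (a point fixed in the world has none). Each returns a list of dicts, best first, with "p" (0 to 1); they miss things now and then, are a little off and sometimes report something else, mostly with a low value. They report only what shows in the picture. A call takes as long as a camera call. They do not tell look-alikes from the thing itself.
- manip.search_frame(picture, name): "position" ([column, row] in pixels, amid what is visible of it).
- manip.mark_of(picture, name): "position" ([column, row] in pixels: a listed point, or the origin of a listed thing).
The state is a dict: "t": time; "joint_positions": joint angles; "qvel": joint speeds; "effort": joint torques, N m; "position": TCP position; "tcp_rot": TCP orientation; "contact_force": force on the tool from outside, world axes, zero at the start; "moment": the same for the moment, N m; "gripper_width": opening from 0.0 (shut) to 1.0 (fully open); "grip_force": force on a finger pad.
Only numpy, scipy, OpenCV 4.12 (cv2) and the standard library are available. Lean on these libraries where they do the work, as an engineer would, in place of code of your own. Each camera call takes 0.05 s, during which the arm holds its last target. There are 200 camera calls.

TASK

Stand the freshly glued card box upright on the bed of the small cam clamp, in the middle and square between the fixed fence and the open jaw, and let go of it. Then crank the handle counter-clockwise (seen from above) so that the jaw closes on the box, over the cam's nose and on until the roller follower rests in the flat dwell just behind the nose, and leave the crank there so that the clamp holds by itself. Do not crank on up the steep step behind the dwell, which would crush the box, and leave the other things on the table where they are.

Things in the scene. Friction and masses are not known exactly. Their poses are not given: they have to be found in the camera images.
- card_box: The glued card box to be clamped: closed, rigid, brown card with a few red and white paper patches, 54 x 54 mm and 60 mm tall, about 0.14 kg, standing on the table. Origin at the centre of its underside, z up, x and y square to its sides. Any quarter turn of it will do in the clamp.
- clamp: Cam clamp, screwed to the table: plywood base plate 120 mm (x) by 265 mm (y), 12 mm thick. Origin on the table, z up. Along its y, at x = 0: crank shaft at +105 mm, roller and push rod between +80 and 0, jaw face at -25 mm when open and moving towards -y, face of the fixed fence (76 mm wide, top 62 mm above the table) at -87 mm: a 62 mm gap for the 54 mm box, open at its +x and -x sides.
- bed (a point): Centre of the bed between open jaw and fence, on top of the base plate, 12 mm above the table; axes as the clamp's.
- jaw_face (a point): Centre of the jaw's cork face (58 mm wide, 44 mm tall, top 60 mm above the table); axes as the clamp's. The push rod carries the jaw through a spring: when it meets the box it presses with about 4.5 N and gains 1.5 N per mm of follower travel.
- jaw: The jaw (aluminium plate 60 mm wide with the cork face) as a whole; its origin coincides with the clamp's origin when open.
- shaft_top (a point): Point on the crank shaft's vertical axis, 52 mm above the table; axes as the clamp's.
- knob_grip (a point): Middle of the crank's black upright handle: a cylinder of 22 mm diameter from 48 to 94 mm above the table, this point on its axis at 74 mm, 60 mm from the shaft axis. It spins freely on its pin, so the tool may keep its orientation while carrying it round. Below it runs the flat steel crank arm.
- crank (a joint): Crank angle (rad), 0 to 4.4: at 0 the arm points along the clamp's +x; grows counter-clockwise seen from above. Starts at 0 to 0.3. The cam sits on the shaft at an unmeasured angle that differs by up to 1.0 either way each time. Nose top at 2.45 (give or take that 1.0) after a 1.1 rad long rise, flat dwell about 0.25 wide centred 0.4 past the nose top, then a steep step.
- follower (a joint): Travel of the roller follower towards the fence (m): 0 on the low part, about 0.0165 on the nose, 0.0137 in the dwell, more on the step. A spring presses the roller on the cam: let go on the rise, the crank runs back; in the dwell it stays. At the handle the rise takes up to 15 N, behind the nose the crank pulls ahead by itself, the dwell is nearly free, the step takes over 20 N.
- glue: Bystander: white glue bottle, 38 mm diameter, 105 mm tall, upright. Origin at the centre of its underside.
- eraser_box: Bystander: small blue and white carton 34 x 52 x 22 mm lying flat. Origin at the centre of its underside.
- phone: Bystander: black phone 74 x 150 x 9 mm lying flat. Origin at the centre of its underside.
- scissors: Bystander: scissors about 165 mm long lying flat. Origin on the table near the pivot.
- marker_a: Bystander: felt pen with a red cap, 118 mm long, 11 mm thick, lying. Origin under its middle.
- marker_b: Bystander: felt pen with a blue cap, 118 mm long, 11 mm thick, lying. Origin under its middle.
There are look-alikes about, which are no part of the job. There is more than one size of the card_box; the job needs the smallest.

How it is judged:
By the outcome, as a careful person would: the job done as asked, in the order asked, and still so for the second after the job is handed in, with the robot touching nothing.
It also fails if it takes over 64 s, if anything falls off the work surface, if the arm or the gripper's body presses on something with over 40 N, if the wrist force passes 120 N, or if a joint passes its speed limit or range.

## Working session

There is one attempt and no reset: what is moved stays moved. The work goes in short steps, Python scripts to look and compute and a tool call to move; the robot and the scene stay as the last step left them, time stands still between calls to the robot, and variables do not carry over. Pictures are saved under pics/ and viewed, at most 10 in all, crops included, and the job is handed in when it is done.

Besides the shell and the picture viewer there is one more tool, called after "Call:" as a command line: name --argument value ..., lists and objects as JSON in quotes. servo_tool: Moves the arm, as the interface text tells. Its arguments: {"type":"object","properties":{"steps":{"type":"array","items":{"type":"object","properties":{"x":{"type":"number"},"y":{"type":"number"},"z":{"type":"number"},"ax":{"type":"number"},"ay":{"type":"number"},"az":{"type":"number"}}}},"claw":{"type":"number"},"force":{"type":"number"}},"required":["steps"]}

```bash
mkdir -p pics; cat > h.py <<'E'
import numpy as np, cv2
from bench import manip
from scipy.spatial.transform import Rotation as R
def ray(c,p):
    K=np.array(c["camera_matrix"]);T=np.array(c["T"])
    d=np.linalg.inv(K)@[p[0],p[1],1]; d=T[:3,:3]@[d[0],-d[1],-d[2]]
    return T[:3,3],d
def onz(c,p,z):
    o,d=ray(c,p); return o+d*(z-o[2])/d[2]
def proj(c,P):
    K=np.array(c["camera_matrix"]);T=np.array(c["T"])
    q=T[:3,:3].T@(np.array(P)-T[:3,3]); q=K@[q[0],-q[1],-q[2]]; return q[:2]/q[2]
def save(c,n,crop=None,s=1):
    im=c["pixels"][:,:,::-1]
    if crop: im=im[crop[1]:crop[3],crop[0]:crop[2]]
    cv2.imwrite("pics/"+n,cv2.resize(im,None,fx=s,fy=s,interpolation=cv2.INTER_CUBIC))
E
python3 - <<'E'
from h import *
np.set_printoptions(precision=3,suppress=True)
s=manip.observe(); print(s)
Z=dict(card_box=0,clamp=0,bed=.012,jaw_face=.038,shaft_top=.052,knob_grip=.074,glue=0,eraser_box=0,phone=0,scissors=0,marker_a=0)
for n in("top","scene"):
    c=manip.capture(n); save(c,n+"0.png"); print(n,c.keys(),np.array(c["T"])[:3,3])
    for k,z in Z.items():
        for r in manip.mark_of(c,k)[:4]: print(k,np.round(r["position"],1),round(r["p"],2),onz(c,r["position"],z))
E
```

```text
{'t': 0.0, 'joint_positions': array([ 1.014,  0.381,  1.298,  0.   ,  1.464, -0.215]), 'qvel': array([ 0.001, -0.001, -0.001, -0.002,  0.001,  0.   ]), 'effort': array([ -0.001, -44.845, -23.127,  -0.   ,   0.005,   0.   ]), 'position': array([0.184, 0.518, 0.231]), 'tcp_rot': array([-0.534, -3.095,  0.002]), 'contact_force': array([-0.048, -0.631,  0.508]), 'moment': array([0.015, 0.026, 0.042]), 'grip_force': 0.0, 'gripper_width': 0.9992934954581605}
top dict_keys(['pixels', 'camera_matrix', 'T', 'shot']) [0.48  0.005 1.146]
card_box [376.1 244.2] 0.96 [ 0.489 -0.1    0.   ]
card_box [461.8 114.9] 0.91 [ 0.792 -0.302  0.   ]
card_box [415.1 178. ] 0.9 [ 0.642 -0.191  0.   ]
clamp [290.9 205.6] 0.88 [0.578 0.097 0.   ]
clamp [294.6 124.8] 0.61 [0.769 0.09  0.   ]
bed [315.1 207.3] 0.67 [0.573 0.04  0.012]
jaw_face [300.  207.6] 0.76 [0.57  0.073 0.038]
jaw_face [237.  199.8] 0.53 [0.587 0.216 0.038]
shaft_top [241.9 203.4] 0.88 [0.578 0.202 0.052]
knob_grip [228.4 176.5] 0.42 [0.635 0.229 0.074]
knob_grip [425.1 269.2] 0.26 [ 0.436 -0.197  0.074]
glue [471.7 222.8] 0.68 [ 0.539 -0.3
[... 696 characters left out ...]
65 [0.389 0.205 0.   ]
bed [329.  226.1] 0.68 [0.58  0.051 0.012]
jaw_face [343.9 224.8] 0.91 [0.579 0.091 0.038]
jaw_face [238.9 208.8] 0.56 [ 0.683 -0.132  0.038]
shaft_top [394.9 241.2] 0.68 [0.568 0.21  0.052]
knob_grip [380.4 254.5] 0.61 [0.635 0.216 0.074]
glue [237.7 165. ] 0.79 [ 0.528 -0.313  0.   ]
eraser_box [291.6 164.8] 0.49 [ 0.435 -0.192  0.   ]
eraser_box [212.5 252. ] 0.38 [ 0.79  -0.107  0.   ]
phone [209.7 253.8] 0.94 [ 0.797 -0.108  0.   ]
phone [340.6 221.9] 0.38 [0.542 0.056 0.   ]
scissors [482.9 248.5] 0.96 [0.423 0.35  0.   ]
marker_a [284.7 292.2] 0.63 [0.773 0.089 0.   ]
marker_a [428.3 212.3] 0.63 [0.386 0.202 0.   ]
marker_a [350.2 238. ] 0.27 [0.572 0.104 0.   ]
```

View pics/top0.png

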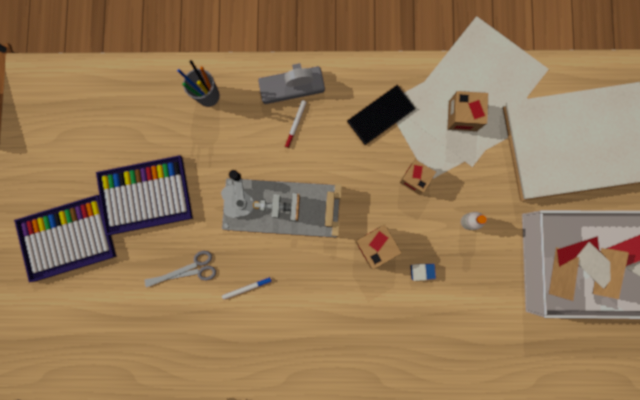

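View pics/scene0.png

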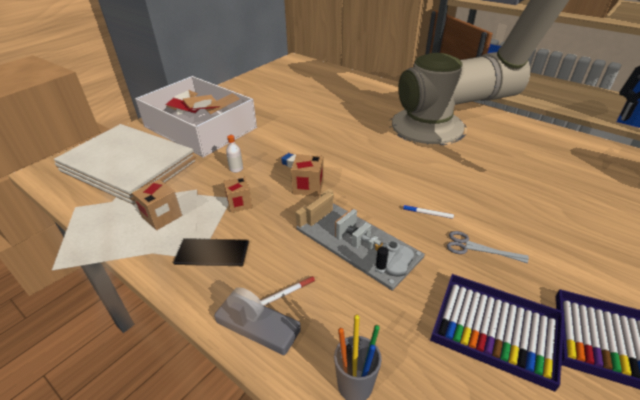

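```bash
python3 - <<'E'
from h import *
c=manip.capture("top"); 
np.savez("top.npz",K=c["camera_matrix"],T=c["T"],pixels=c["pixels"])
c2=manip.capture("scene"); np.savez("scene.npz",K=c2["camera_matrix"],T=c2["T"],pixels=c2["pixels"])
def cr(c,b,w,h): return cv2.resize(c["pixels"][b[1]:b[3],b[0]:b[2],::-1],(w,h),interpolation=cv2.INTER_CUBIC)
a=np.hstack([cr(c,(390,150,440,200),400,300*4//3),cr(c2,(212,170,262,220),400,400)])
cv2.imwrite("pics/box.png",a)
cv2.imwrite("pics/clamp.png",cr(c,(215,160,345,245),780,510))
for r in manip.search_frame(c,"card_box")[:3]: print(r)
for r in manip.search_frame(c2,"card_box")[:4]: print(r)
E
```

```text
{'position': [418.6, 174.0], 'p': 0.76}
{'position': [468.5, 110.5], 'p': 0.73}
{'position': [378.7, 245.3], 'p': 0.61}
{'position': [157.5, 203.4], 'p': 0.96}
{'position': [309.2, 177.1], 'p': 0.85}
{'position': [234.9, 197.3], 'p': 0.56}
```

View pics/box.png

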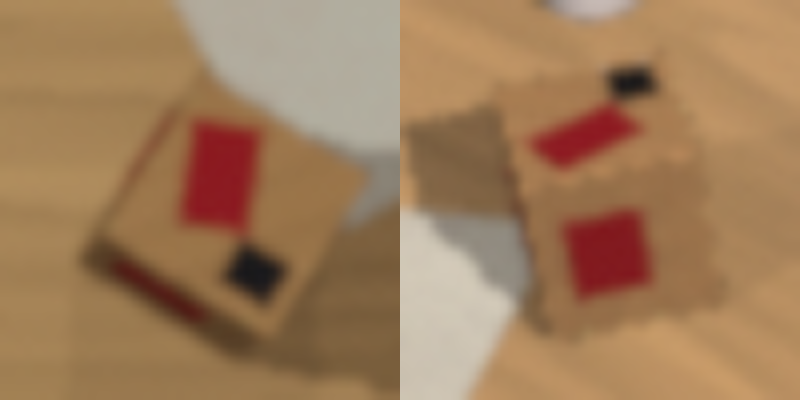

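View pics/clamp.png

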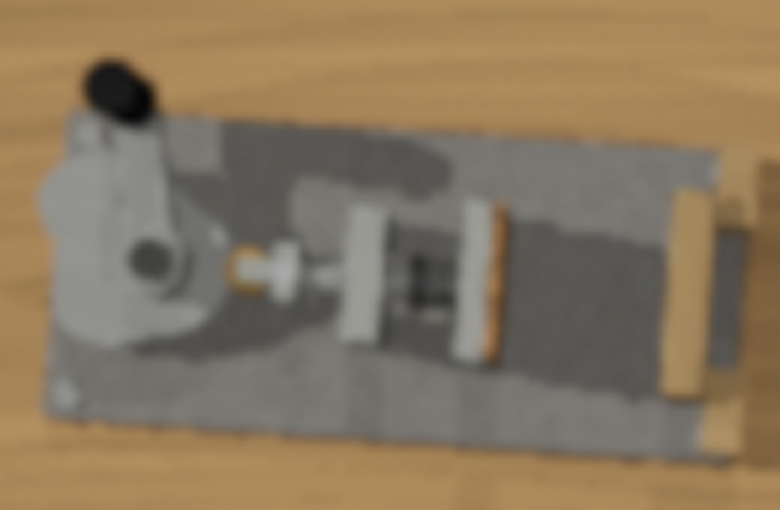

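```bash
python3 - <<'E'
from h import *
np.set_printoptions(precision=4,suppress=True)
z=np.load("top.npz"); c=dict(camera_matrix=z["K"],T=z["T"]); z2=np.load("scene.npz"); c2=dict(camera_matrix=z2["K"],T=z2["T"])
B=[onz(c,(390+(x+.0)/8-.5,150+y/8-.5),.06) for x,y in[(205,75),(365,175),(270,340),(100,235)]]
B=np.array(B);print(B,B.mean(0),[np.linalg.norm(B[i]-B[i-1]) for i in range(4)],[np.degrees(np.arctan2(*(B[i]-B[i-1])[1::-1])) for i in range(4)])
B2=np.array([onz(c2,(212+(x-400)/8-.5,170+y/8-.5),.06) for x,y in[(495,85),(655,62),(705,155),(523,188)]])
print(B2,B2.mean(0),[np.linalg.norm(B2[i]-B2[i-1]) for i in range(4)],[np.degrees(np.arctan2(*(B2[i]-B2[i-1])[1::-1])) for i in range(4)])
f=lambda x,y,h:onz(c,(215+x/6-.5,160+y/6-.5),h)
for n,a,b,h in[("fence face",(679,190),(662,392),.062),("cork",(505,205),(495,360),.06),("plateleft",(72,112),(45,418),.012),("platetop",(230,120),(715,150),.012),("platebot",(45,418),(690,460),.012)]:
    p,q=f(*a,h),f(*b,h); print(n,p,q,(p+q)/2,np.linalg.norm(p-q),np.degrees(np.arctan2(*(p-q)[1::-1])))
print("shaft",f(150,260,.052),"knobtop",f(108,86,.094))
E
```

```text
[[ 0.6765 -0.1815  0.06  ]
 [ 0.6486 -0.2249  0.06  ]
 [ 0.6029 -0.1981  0.06  ]
 [ 0.6319 -0.1521  0.06  ]] [ 0.64   -0.1891  0.06  ] [np.float64(0.053409558324077885), np.float64(0.051534090248323755), np.float64(0.05295426074565678), np.float64(0.05437679477024531)] [np.float64(-33.446856202350396), np.float64(-122.7401091448427), np.float64(149.62107107794716), np.float64(57.78272815433598)]
[[ 0.6481 -0.2198  0.06  ]
 [ 0.6102 -0.1898  0.06  ]
 [ 0.6334 -0.1438  0.06  ]
 [ 0.6768 -0.1747  0.06  ]] [ 0.6421 -0.182   0.06  ] [np.float64(0.05348248555395735), np.float64(0.048326418324725576), np.float64(0.05142984213849186), np.float64(0.053246724721787125)] [np.float64(-122.4413112183043), np.float64(141.51872622130813), np.float64(63.26775913690591), np.float64(-35.43112308357265)]
fence face [0.6042 0.0113 0.062 ] [0.5303 0.0173 0.062 ] [0.5672 0.0143 0.062 ] 0.07423408323791524 -4.653621846698492
cork [0.5988 0.0752 0.06  ] [0.5418 0.0784 0.06  ] [0.5703 0.0768 0.06  ] 0.057079450745048735 -3.2079309985203257
plateleft [0.64   0.2461 0.012 ] [0.5219 0.2538 0.012 ] [0.581  0.2499 0.012 ] 0.11831329265034293 -3.7054533617542793
platetop [0.6369 0.1848 0.012 ] [ 0.6254 -0.0022  0.012 ] [0.6312 0.0913 0.012 ] 0.18731981155705119 86.48628901148008
platebot [0.5219 0.2538 0.012 ] [0.5068 0.0072 0.012 ] [0.5144 0.1305 0.012 ] 0.24701360034510703 86.48817200524134
shaft [0.579  0.2073 0.052 ] knobtop [0.6378 0.2159 0.094 ]
```

The boxes that could be meant are the three at top-view pixels (379,246), (468,110) and (418,177). The last is the smallest: its top edge measures about 53 mm, and both views agree. It stands at about (0.641,-0.187) with its edges at -32.5°. The clamp yaw is about -3.6°, the bed is at (0.569,0.046), the shaft at (0.579,0.207) and the crank at about 0.21 rad. The second, smaller clamp-like thing at (291,85) is a tape dispenser.

Call:
servo_tool --claw 1 --steps '[{"x":-27.8,"y":-21.3},{"x":-27.8,"y":-21.3},{"x":-27.8,"y":-21.3},{"x":-27.8,"y":-21.3},{"x":-27.8,"y":-21.3},{"x":-27.8,"y":-21.3},{"x":-27.8,"y":-21.3},{"x":-27.8,"y":-21.3}]'

```text
invalid input at $.steps[0]: expected keys x, y, z, ax, ay, az
```

Call:
servo_tool --steps '[{"x":-27.8,"y":-21.3},{"x":-27.8,"y":-21.3},{"x":-27.8,"y":-21.3},{"x":-27.8,"y":-21.3},{"x":-27.8,"y":-21.3},{"x":-27.8,"y":-21.3},{"x":-27.8,"y":-21.3},{"x":-27.8,"y":-21.3}]'

```text
invalid input at $.steps[0]: expected keys x, y, z, ax, ay, az
```

Call:
servo_tool --steps '[{"x":-27.8,"y":-21.3},{"x":-27.8,"y":-21.3},{"x":-27.8,"y":-21.3},{"x":-27.8,"y":-21.3},{"x":-27.8,"y":-21.3},{"x":-27.8,"y":-21.3},{"x":-27.8,"y":-21.3},{"x":-27.8,"y":-21.3}]'

```text
invalid input at $.steps[0]: expected keys x, y, z, ax, ay, az
```

Call:
servo_tool --steps '[{"az":0.12},{"az":0.12},{"az":0.12},{"az":0.12},{"az":0.12},{"az":0.12},{"az":0.12},{"az":0.12}]'

```text
invalid input at $.steps[0]: expected keys x, y, z, ax, ay, az
```

Call:
servo_tool --steps '[{"az":0.12},{"az":0.12},{"az":0.12},{"az":0.12},{"az":0.12},{"az":0.12},{"az":0.11},{}]'

```text
invalid input at $.steps[0]: expected keys x, y, z, ax, ay, az
```

```bash
cat >> h.py <<'E'
def goto(x,y,z,yawdeg):
    "tool-frame mm shift and az turn (tool y axis at world yaw) from measured pose"
    s=manip.observe(); M=R.from_rotvec(s["tcp_rot"]).as_matrix()
    d=M.T@(np.array([x,y,z])-s["position"])*1000
    ty=np.degrees(np.arctan2(M[1,1],M[0,1])); a=(ty-yawdeg+90)%180-90
    print("t",round(s["t"],2),"pos",np.round(s["position"],4),"yaw",round(ty,2),"tilt",np.round(M[:2,2],4),"d",np.round(d,1),"az",round(np.radians(a),3),
      "F",np.round(s["contact_force"],1),"w",round(s["gripper_width"],3),"g",round(s["grip_force"],1),"q",np.round(s["joint_positions"],2))
E
python3 - <<'E'
from h import *
goto(.641,-.187,.020,-32.5)
c=manip.capture("scene");save(c,"s1.png",(180,120,340,240),5)
E
```

```text
t 1.4 pos [0.1844 0.5182 0.2313] yaw 70.42 tilt [0.     0.0001] d [-666.6 -511.3  211.3] az -1.345 F [0.5 0.1 0.5] w 0.993 g 0.0 q [ 1.01  0.38  1.3  -0.    1.46 -0.22]
```

View pics/s1.png

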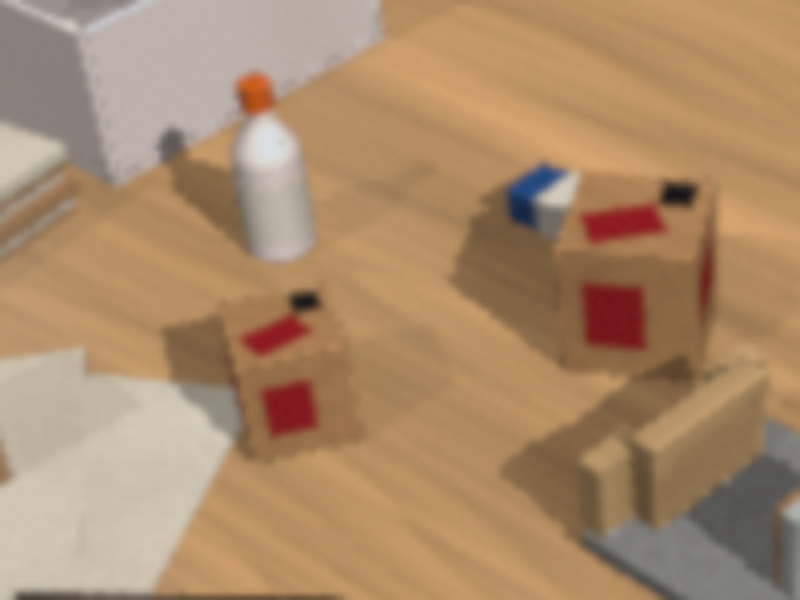

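The moves were refused because every row needs all six keys. Nothing moved, and the picture shows the box and bottle untouched.

Call:
servo_tool --claw 1 --steps '[{"x":-27.8,"y":-21.3,"z":0,"ax":0,"ay":0,"az":0},{"x":-27.8,"y":-21.3,"z":0,"ax":0,"ay":0,"az":0},{"x":-27.8,"y":-21.3,"z":0,"ax":0,"ay":0,"az":0},{"x":-27.8,"y":-21.3,"z":0,"ax":0,"ay":0,"az":0},{"x":-27.8,"y":-21.3,"z":0,"ax":0,"ay":0,"az":0},{"x":-27.8,"y":-21.3,"z":0,"ax":0,"ay":0,"az":0},{"x":-27.8,"y":-21.3,"z":0,"ax":0,"ay":0,"az":0},{"x":-27.8,"y":-21.3,"z":0,"ax":0,"ay":0,"az":0}]'

```text
t: 2.12
position: [0.3373, 0.2816, 0.2315]
tcp_rot: [0.534, 3.095, 0.0]
contact_force: [0.8, 0.5, 0.9]
gripper_width: 1.001
grip_force: 0.0
```

Call:
servo_tool --steps '[{"x":-27.8,"y":-21.3,"z":0,"ax":0,"ay":0,"az":0},{"x":-27.8,"y":-21.3,"z":0,"ax":0,"ay":0,"az":0},{"x":-27.8,"y":-21.3,"z":0,"ax":0,"ay":0,"az":0},{"x":-27.8,"y":-21.3,"z":0,"ax":0,"ay":0,"az":0},{"x":-27.8,"y":-21.3,"z":0,"ax":0,"ay":0,"az":0},{"x":-27.8,"y":-21.3,"z":0,"ax":0,"ay":0,"az":0},{"x":-27.8,"y":-21.3,"z":0,"ax":0,"ay":0,"az":0},{"x":-27.8,"y":-21.3,"z":0,"ax":0,"ay":0,"az":0}]'

```text
t: 2.78
position: [0.4899, 0.0463, 0.2315]
tcp_rot: [0.535, 3.095, 0.0]
contact_force: [2.0, 0.2, 0.7]
gripper_width: 0.996
grip_force: 0.0
```

Call:
servo_tool --steps '[{"x":-27.8,"y":-21.3,"z":0,"ax":0,"ay":0,"az":0},{"x":-27.8,"y":-21.3,"z":0,"ax":0,"ay":0,"az":0},{"x":-27.8,"y":-21.3,"z":0,"ax":0,"ay":0,"az":0},{"x":-27.8,"y":-21.3,"z":0,"ax":0,"ay":0,"az":0},{"x":-27.8,"y":-21.3,"z":0,"ax":0,"ay":0,"az":0},{"x":-27.8,"y":-21.3,"z":0,"ax":0,"ay":0,"az":0},{"x":-27.8,"y":-21.3,"z":0,"ax":0,"ay":0,"az":0},{"x":-27.8,"y":-21.3,"z":0,"ax":0,"ay":0,"az":0}]'

```text
t: 3.45
position: [0.6422, -0.1887, 0.2313]
tcp_rot: [-0.534, -3.096, -0.0]
contact_force: [1.3, 0.1, -0.1]
gripper_width: 1.002
grip_force: 0.0
```

Call:
servo_tool --steps '[{"x":0,"y":0,"z":0,"ax":0,"ay":0,"az":0.12},{"x":0,"y":0,"z":0,"ax":0,"ay":0,"az":0.12},{"x":0,"y":0,"z":0,"ax":0,"ay":0,"az":0.12},{"x":0,"y":0,"z":0,"ax":0,"ay":0,"az":0.12},{"x":0,"y":0,"z":0,"ax":0,"ay":0,"az":0.12},{"x":0,"y":0,"z":0,"ax":0,"ay":0,"az":0.12},{"x":0,"y":0,"z":0,"ax":0,"ay":0,"az":0.12},{"x":0,"y":0,"z":0,"ax":0,"ay":0,"az":0.12}]'

```text
t: 4.12
position: [0.6416, -0.1871, 0.2312]
tcp_rot: [-1.911, -2.493, 0.0]
contact_force: [0.4, -0.6, 0.2]
gripper_width: 1.003
grip_force: 0.0
```

Call:
servo_tool --steps '[{"x":0,"y":0,"z":10,"ax":0,"ay":0,"az":0.12},{"x":0,"y":0,"z":10,"ax":0,"ay":0,"az":0.12},{"x":0,"y":0,"z":10,"ax":0,"ay":0,"az":0.12},{"x":0,"y":0,"z":10,"ax":0,"ay":0,"az":0.12},{"x":0,"y":0,"z":10,"ax":0,"ay":0,"az":0.12},{"x":0,"y":0,"z":10,"ax":0,"ay":0,"az":0.12},{"x":0,"y":0,"z":10,"ax":0,"ay":0,"az":0.12},{"x":0,"y":0,"z":0,"ax":0,"ay":0,"az":0}]'

```text
t: 4.78
position: [0.6409, -0.1868, 0.1591]
tcp_rot: [-2.758, -1.498, 0.004]
contact_force: [-0.5, 0.8, -1.0]
gripper_width: 1.0
grip_force: 0.0
```

```bash
python3 - <<'E'
from h import *
goto(.641,-.187,.020,-32.5)
E
```

```text
t 4.78 pos [ 0.6409 -0.1868  0.1591] yaw -32.96 tilt [-0.0035  0.0017] d [-1.000e-01  8.000e-01  1.391e+02] az -0.008 F [-0.5  0.8 -1. ] w 1.0 g 0.0 q [-0.46  0.64  1.05  0.    1.46  0.11]
```

Call:
servo_tool --steps '[{"x":0,"y":0,"z":20,"ax":0,"ay":0,"az":0},{"x":0,"y":0,"z":20,"ax":0,"ay":0,"az":0},{"x":0,"y":0,"z":20,"ax":0,"ay":0,"az":0},{"x":0,"y":0,"z":20,"ax":0,"ay":0,"az":0},{"x":0,"y":0,"z":20,"ax":0,"ay":0,"az":0},{"x":0,"y":0,"z":20,"ax":0,"ay":0,"az":0},{"x":0,"y":0,"z":17,"ax":0,"ay":0,"az":0},{"x":0,"y":0,"z":0,"ax":0,"ay":0,"az":0}]'

```text
t: 5.45
position: [0.6403, -0.1865, 0.0213]
tcp_rot: [-2.75, -1.509, 0.005]
contact_force: [-0.1, 0.8, -0.4]
gripper_width: 1.005
grip_force: 0.0
```

Call:
servo_tool --claw -1 --force 25 --steps '[{"x":0,"y":0,"z":0,"ax":0,"ay":0,"az":0},{"x":0,"y":0,"z":0,"ax":0,"ay":0,"az":0},{"x":0,"y":0,"z":0,"ax":0,"ay":0,"az":0},{"x":0,"y":0,"z":0,"ax":0,"ay":0,"az":0},{"x":0,"y":0,"z":0,"ax":0,"ay":0,"az":0},{"x":0,"y":0,"z":0,"ax":0,"ay":0,"az":0},{"x":0,"y":0,"z":0,"ax":0,"ay":0,"az":0},{"x":0,"y":0,"z":0,"ax":0,"ay":0,"az":0}]'

```text
t: 6.12
position: [0.6423, -0.1874, 0.0261]
tcp_rot: [2.755, 1.506, 0.003]
contact_force: [-1.0, 0.4, 6.4]
gripper_width: 0.629
grip_force: 28.9
```

```bash
python3 - <<'E'
from h import *
goto(.641,-.187,.18,-32.5)
c=manip.capture("scene");c2=manip.capture("top")
cr=lambda c,b:cv2.resize(c["pixels"][b[1]:b[3],b[0]:b[2],::-1],(400,400),interpolation=cv2.INTER_CUBIC)
cv2.imwrite("pics/grip.png",np.hstack([cr(c,(195,145,275,225)),cr(c2,(378,135,458,215))]))
E
```

```text
t 6.12 pos [ 0.6423 -0.1874  0.0261] yaw -32.68 tilt [ 0.0025 -0.0013] d [  -0.3   -0.9 -153.9] az -0.003 F [-1.   0.4  6.4] w 0.629 g 28.9 q [-0.46  0.77  1.2  -0.    1.17  0.11]
```

View pics/grip.png

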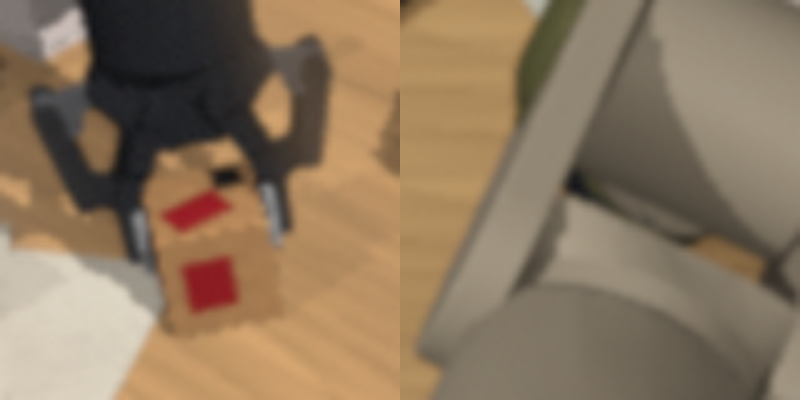

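Call:
servo_tool --steps '[{"x":0,"y":0,"z":-5,"ax":0,"ay":0,"az":0},{"x":0,"y":0,"z":-15,"ax":0,"ay":0,"az":0},{"x":0,"y":0,"z":-20,"ax":0,"ay":0,"az":0},{"x":0,"y":0,"z":-20,"ax":0,"ay":0,"az":0},{"x":0,"y":0,"z":-20,"ax":0,"ay":0,"az":0},{"x":0,"y":0,"z":-20,"ax":0,"ay":0,"az":0},{"x":0,"y":0,"z":-20,"ax":0,"ay":0,"az":0},{"x":0,"y":0,"z":-10,"ax":0,"ay":0,"az":0}]'

```text
t: 6.88
position: [0.6421, -0.1873, 0.1573]
tcp_rot: [2.754, 1.505, 0.003]
contact_force: [0.5, -0.5, -1.0]
gripper_width: 0.627
grip_force: 28.0
```

Call:
servo_tool --steps '[{"x":0,"y":0,"z":0,"ax":0,"ay":0,"az":-0.073},{"x":0,"y":0,"z":0,"ax":0,"ay":0,"az":-0.073},{"x":0,"y":0,"z":0,"ax":0,"ay":0,"az":-0.073},{"x":0,"y":0,"z":0,"ax":0,"ay":0,"az":-0.073},{"x":0,"y":0,"z":0,"ax":0,"ay":0,"az":-0.073},{"x":0,"y":0,"z":0,"ax":0,"ay":0,"az":-0.073},{"x":0,"y":0,"z":0,"ax":0,"ay":0,"az":-0.073},{"x":0,"y":0,"z":0,"ax":0,"ay":0,"az":0}]'

```text
t: 7.55
position: [0.6414, -0.187, 0.1539]
tcp_rot: [-2.284, -2.156, 0.001]
contact_force: [0.2, 0.6, -1.7]
gripper_width: 0.63
grip_force: 27.9
```

```bash
python3 - <<'E'
from h import *
goto(.569,.0456,.15,-3.6)
E
```

```text
t 7.55 pos [ 0.6414 -0.187   0.1539] yaw -3.28 tilt [-0.0008  0.0004] d [228.1 -85.6   4.1] az 0.006 F [ 0.2  0.6 -1.7] w 0.63 g 27.9 q [-0.46  0.65  1.05 -0.    1.44 -0.4 ]
```

Call:
servo_tool --steps '[{"x":28.5,"y":-10.7,"z":0,"ax":0,"ay":0,"az":0.006},{"x":28.5,"y":-10.7,"z":0,"ax":0,"ay":0,"az":0},{"x":28.5,"y":-10.7,"z":0,"ax":0,"ay":0,"az":0},{"x":28.5,"y":-10.7,"z":0,"ax":0,"ay":0,"az":0},{"x":28.5,"y":-10.7,"z":0,"ax":0,"ay":0,"az":0},{"x":28.5,"y":-10.7,"z":0,"ax":0,"ay":0,"az":0},{"x":28.5,"y":-10.7,"z":0,"ax":0,"ay":0,"az":0},{"x":28.5,"y":-10.7,"z":0,"ax":0,"ay":0,"az":0}]'

```text
t: 8.22
position: [0.5703, 0.0473, 0.1543]
tcp_rot: [-2.296, -2.144, 0.0]
contact_force: [0.6, -0.2, -1.5]
gripper_width: 0.626
grip_force: 27.8
```

Call:
servo_tool --steps '[{"x":0,"y":0,"z":15,"ax":0,"ay":0,"az":0},{"x":0,"y":0,"z":15,"ax":0,"ay":0,"az":0},{"x":0,"y":0,"z":15,"ax":0,"ay":0,"az":0},{"x":0,"y":0,"z":5,"ax":0,"ay":0,"az":0},{"x":0,"y":0,"z":0,"ax":0,"ay":0,"az":0}]'

```text
t: 8.63
position: [0.5704, 0.046, 0.1032]
tcp_rot: [-2.294, -2.144, 0.003]
contact_force: [0.7, -0.4, -1.5]
gripper_width: 0.633
grip_force: 27.8
```

```bash
python3 - <<'E'
from h import *
goto(.569,.0456,.038,-3.6)
c=manip.capture("scene");save(c,"s2.png",(260,150,420,270),5)
c2=manip.capture("top");save(c2,"t2.png",(215,160,345,245),6)
np.savez("scene2.npz",K=c["camera_matrix"],T=c["T"],pixels=c["pixels"])
for k,z in dict(card_box=.08,clamp=0,bed=.012,jaw_face=.038).items():
    for r in manip.mark_of(c,k)[:2]: print(k,np.round(r["position"],1),round(r["p"],2),onz(c,r["position"],z))
E
```

```text
t 8.63 pos [0.5704 0.046  0.1032] yaw -3.87 tilt [-0.0027  0.0003] d [-0.5 -1.2 65.2] az -0.005 F [ 0.7 -0.4 -1.5] w 0.633 g 27.8 q [-0.13  0.54  1.42  0.    1.18 -0.06]
card_box [328.5 204.4] 0.87 [0.58408519 0.05242934 0.08      ]
card_box [309.8 188.8] 0.77 [ 0.56633729 -0.01455195  0.08      ]
clamp [348.8 240. ] 0.97 [0.57882054 0.10554354 0.        ]
bed [341.  222.7] 0.63 [0.55417325 0.06574247 0.012     ]
bed [332.8 226.7] 0.56 [0.57635622 0.05891285 0.012     ]
jaw_face [341.7 222.6] 0.94 [0.57609288 0.08295445 0.038     ]
```

View pics/s2.png

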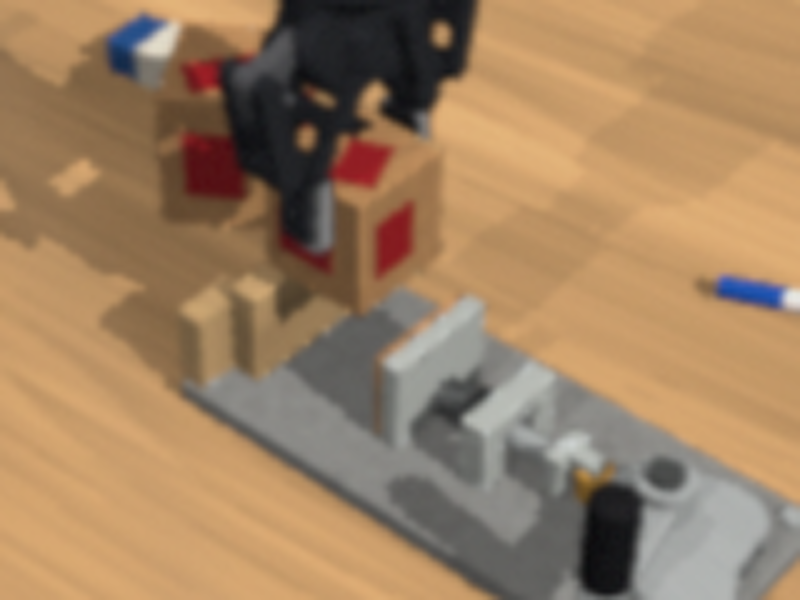

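```bash
python3 - <<'E'
from h import *
np.set_printoptions(precision=4,suppress=True)
z=np.load("scene2.npz"); c=dict(camera_matrix=z["K"],T=z["T"])
f=lambda x,y,h:onz(c,(260+x/5-.5,150+y/5-.5),h)[:2]
a=np.radians(-3.6); ex=np.array([np.cos(a),np.sin(a)]); ey=np.array([-np.sin(a),np.cos(a)])
P={"box low corner":(362,315,.077,27,27),"box top corner":(365,205,.137,27,27),"box right top corner":(443,152,.137,-27,27),"box right low":(438,262,.077,-27,27),
"cork near top":(379,364,.060,29,31),"cork far top":(470,300,.060,-29,29),"fence near top":(275,285,.062,38,-31)}
for k,(x,y,h,u,v) in P.items(): print(k,f(x,y,h)-u*ex/1000-v*ey/1000)
E
```

```text
box low corner [0.5694 0.0469]
box top corner [0.5697 0.0482]
box right top corner [0.5752 0.049 ]
box right low [0.575  0.0486]
cork near top [0.5723 0.0562]
cork far top [0.5726 0.0614]
fence near top [0.5558 0.0526]
```

View pics/t2.png

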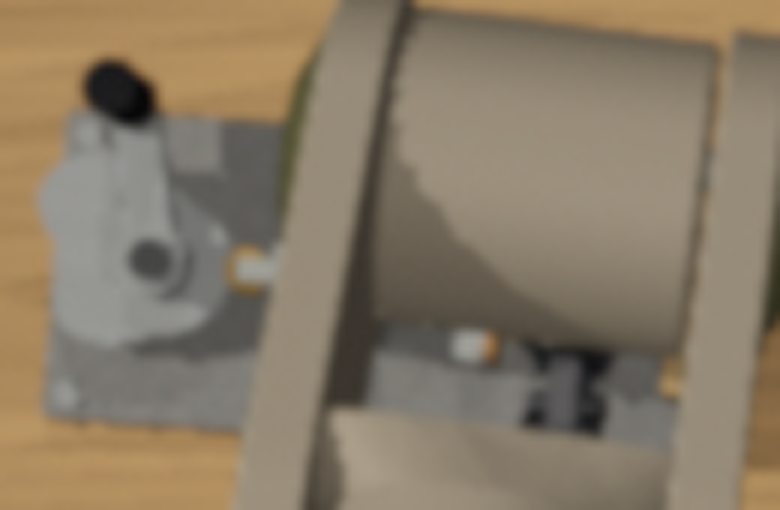

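The scene view shows the box above the bed, with its near lower corner at crop (362,315). The top view is hidden by the arm. The two cameras suggest the box sits 2–7 mm too far towards the fence, so I'll shift it 3.5 mm towards the jaw and descend feeling for contact.

Call:
servo_tool --steps '[{"x":3.5,"y":-1,"z":0,"ax":0,"ay":0,"az":-0.004},{"x":0,"y":0,"z":5,"ax":0,"ay":0,"az":0},{"x":0,"y":0,"z":5,"ax":0,"ay":0,"az":0},{"x":0,"y":0,"z":4,"ax":0,"ay":0,"az":0},{"x":0,"y":0,"z":3,"ax":0,"ay":0,"az":0},{"x":0,"y":0,"z":3,"ax":0,"ay":0,"az":0},{"x":0,"y":0,"z":0,"ax":0,"ay":0,"az":0}]'

```text
t: 9.52
position: [0.57, 0.0495, 0.0835]
tcp_rot: [-2.289, -2.151, 0.001]
contact_force: [0.0, 0.2, -1.5]
gripper_width: 0.626
grip_force: 27.9
```

Call:
servo_tool --steps '[{"x":0,"y":0,"z":3,"ax":0,"ay":0,"az":0},{"x":0,"y":0,"z":4,"ax":0,"ay":0,"az":0},{"x":0,"y":0,"z":4,"ax":0,"ay":0,"az":0},{"x":0,"y":0,"z":4,"ax":0,"ay":0,"az":0},{"x":0,"y":0,"z":0,"ax":0,"ay":0,"az":0}]'

```text
t: 9.93
position: [0.5699, 0.0496, 0.0684]
tcp_rot: [-2.288, -2.151, 0.002]
contact_force: [0.2, 0.3, -1.7]
gripper_width: 0.627
grip_force: 27.9
```

Call:
servo_tool --steps '[{"x":-1,"y":0,"z":0,"ax":0,"ay":0,"az":0},{"x":-1,"y":0,"z":0,"ax":0,"ay":0,"az":0},{"x":-1,"y":0,"z":0,"ax":0,"ay":0,"az":0},{"x":0,"y":0,"z":0,"ax":0,"ay":0,"az":0}]'

```text
t: 10.27
position: [0.5702, 0.0463, 0.0695]
tcp_rot: [2.289, 2.151, 0.0]
contact_force: [-0.1, -0.1, -2.5]
gripper_width: 0.633
grip_force: 27.9
```

Call:
servo_tool --steps '[{"x":-1,"y":0,"z":0,"ax":0,"ay":0,"az":0},{"x":0,"y":0,"z":0,"ax":0,"ay":0,"az":0},{"x":0,"y":0,"z":0,"ax":0,"ay":0,"az":0}]'

```text
t: 10.52
position: [0.5702, 0.0461, 0.0696]
tcp_rot: [-2.289, -2.151, -0.002]
contact_force: [0.5, 4.9, 0.2]
gripper_width: 0.626
grip_force: 28.0
```

Call:
servo_tool --steps '[{"x":-1,"y":0,"z":0,"ax":0,"ay":0,"az":0},{"x":0,"y":0,"z":0,"ax":0,"ay":0,"az":0},{"x":0,"y":0,"z":0,"ax":0,"ay":0,"az":0}]'

```text
t: 10.77
position: [0.5701, 0.046, 0.0697]
tcp_rot: [-2.288, -2.151, -0.004]
contact_force: [0.1, 9.3, 1.1]
gripper_width: 0.628
grip_force: 28.1
```

Fence contact came at TCP y = 0.046, so the middle of the gap is at y ≈ 0.050. I'll move back and set the box down.

Call:
servo_tool --steps '[{"x":5.5,"y":0,"z":0,"ax":0,"ay":0,"az":0},{"x":0,"y":0,"z":5,"ax":0,"ay":0,"az":0},{"x":0,"y":0,"z":7,"ax":0,"ay":0,"az":0},{"x":0,"y":0,"z":7,"ax":0,"ay":0,"az":0},{"x":0,"y":0,"z":5,"ax":0,"ay":0,"az":0},{"x":0,"y":0,"z":3,"ax":0,"ay":0,"az":0},{"x":0,"y":0,"z":0,"ax":0,"ay":0,"az":0},{"x":0,"y":0,"z":0,"ax":0,"ay":0,"az":0}]'

```text
t: 11.43
position: [0.5703, 0.0499, 0.0421]
tcp_rot: [-2.289, -2.151, 0.001]
contact_force: [0.7, -0.4, -2.3]
gripper_width: 0.627
grip_force: 27.9
```

Call:
servo_tool --steps '[{"x":0,"y":0,"z":1.5,"ax":0,"ay":0,"az":0},{"x":0,"y":0,"z":0,"ax":0,"ay":0,"az":0},{"x":0,"y":0,"z":0,"ax":0,"ay":0,"az":0}]'

```text
t: 11.68
position: [0.5704, 0.05, 0.041]
tcp_rot: [2.289, 2.151, 0.0]
contact_force: [0.6, -1.0, -0.6]
gripper_width: 0.63
grip_force: 27.9
```

Call:
servo_tool --steps '[{"x":0,"y":0,"z":1.5,"ax":0,"ay":0,"az":0},{"x":0,"y":0,"z":0,"ax":0,"ay":0,"az":0},{"x":0,"y":0,"z":0,"ax":0,"ay":0,"az":0}]'

```text
t: 11.93
position: [0.5703, 0.0501, 0.0393]
tcp_rot: [-2.289, -2.152, 0.0]
contact_force: [0.4, -0.4, -1.9]
gripper_width: 0.632
grip_force: 27.9
```

```bash
python3 - <<'E'
from h import *
goto(.569,.0500,.038,-3.6)
E
```

```text
t 11.93 pos [0.5703 0.0501 0.0393] yaw -3.55 tilt [-0.  0.] d [-0.2 -1.3  1.3] az 0.001 F [ 0.4 -0.4 -1.9] w 0.632 g 27.9 q [-0.12  0.62  1.49  0.    1.03 -0.06]
```

Call:
servo_tool --steps '[{"x":0,"y":0,"z":1.5,"ax":0,"ay":0,"az":0},{"x":0,"y":0,"z":0,"ax":0,"ay":0,"az":0},{"x":0,"y":0,"z":0,"ax":0,"ay":0,"az":0}]'

```text
t: 12.18
position: [0.5705, 0.0501, 0.0382]
tcp_rot: [2.289, 2.151, 0.001]
contact_force: [-0.8, -0.2, 3.2]
gripper_width: 0.623
grip_force: 28.4
```

Call:
servo_tool --steps '[{"x":0,"y":0,"z":1,"ax":0,"ay":0,"az":0},{"x":0,"y":0,"z":0,"ax":0,"ay":0,"az":0},{"x":0,"y":0,"z":0,"ax":0,"ay":0,"az":0}]'

```text
t: 12.43
position: [0.5705, 0.0501, 0.0381]
tcp_rot: [2.288, 2.151, 0.001]
contact_force: [-4.9, 1.5, 11.8]
gripper_width: 0.632
grip_force: 29.5
```

Call:
servo_tool --claw 1 --steps '[{"x":0,"y":0,"z":-1.5,"ax":0,"ay":0,"az":0},{"x":0,"y":0,"z":0,"ax":0,"ay":0,"az":0},{"x":0,"y":0,"z":0,"ax":0,"ay":0,"az":0},{"x":0,"y":0,"z":0,"ax":0,"ay":0,"az":0},{"x":0,"y":0,"z":0,"ax":0,"ay":0,"az":0},{"x":0,"y":0,"z":0,"ax":0,"ay":0,"az":0}]'

```text
t: 12.93
position: [0.5703, 0.05, 0.0381]
tcp_rot: [-2.289, -2.151, 0.0]
contact_force: [1.0, -0.2, 0.3]
gripper_width: 1.004
grip_force: 0.0
```

Call:
servo_tool --steps '[{"x":0,"y":0,"z":-8,"ax":0,"ay":0,"az":0},{"x":0,"y":0,"z":-15,"ax":0,"ay":0,"az":0},{"x":0,"y":0,"z":-20,"ax":0,"ay":0,"az":0},{"x":0,"y":0,"z":-25,"ax":0,"ay":0,"az":0},{"x":0,"y":0,"z":-25,"ax":0,"ay":0,"az":0},{"x":0,"y":0,"z":-25,"ax":0,"ay":0,"az":0},{"x":0,"y":0,"z":0,"ax":0,"ay":0,"az":0}]'

```text
t: 13.52
position: [0.5722, 0.05, 0.1618]
tcp_rot: [2.284, 2.147, 0.009]
contact_force: [0.5, -0.7, 0.6]
gripper_width: 1.001
grip_force: 0.0
```

```bash
python3 - <<'E'
from h import *
goto(.638,.217,.15,-3.6)
E
```

```text
t 13.52 pos [0.5722 0.05   0.1618] yaw -3.54 tilt [ 0.009 -0.001] d [170.8  55.2  12.2] az 0.001 F [ 0.5 -0.7  0.6] w 1.001 g 0.0 q [-0.12  0.48  1.35  0.    1.31 -0.06]
```

Call:
servo_tool --claw 0.2 --steps '[{"x":28.4,"y":9.4,"z":0,"ax":0,"ay":0,"az":0},{"x":28.4,"y":9.4,"z":0,"ax":0,"ay":0,"az":0},{"x":28.4,"y":9.4,"z":0,"ax":0,"ay":0,"az":0},{"x":28.4,"y":9.4,"z":0,"ax":0,"ay":0,"az":0},{"x":28.4,"y":9.4,"z":0,"ax":0,"ay":0,"az":0},{"x":28.4,"y":9.4,"z":0,"ax":0,"ay":0,"az":0},{"x":0,"y":0,"z":0,"ax":0,"ay":0,"az":0},{"x":0,"y":0,"z":0,"ax":0,"ay":0,"az":0}]'

```text
t: 14.18
position: [0.6369, 0.2179, 0.1557]
tcp_rot: [-2.287, -2.154, 0.001]
contact_force: [0.2, -0.9, 0.2]
gripper_width: 0.599
grip_force: 0.0
```

```bash
python3 - <<'E'
from h import *
goto(.638,.217,.06,-3.6)
c=manip.capture("scene");c2=manip.capture("top")
cr=lambda c,b:cv2.resize(c["pixels"][b[1]:b[3],b[0]:b[2],::-1],(400,400),interpolation=cv2.INTER_CUBIC)
cv2.imwrite("pics/knob.png",np.hstack([cr(c,(310,165,430,285)),cr(c2,(220,135,340,255))]))
E
```

```text
t 14.18 pos [0.6369 0.2179 0.1557] yaw -3.43 tilt [-0.0008 -0.0003] d [-0.8  1.2 95.7] az 0.003 F [ 0.2 -0.9  0.2] w 0.599 g 0.0 q [ 0.15  0.65  1.03 -0.    1.45  0.21]
```

View pics/knob.png

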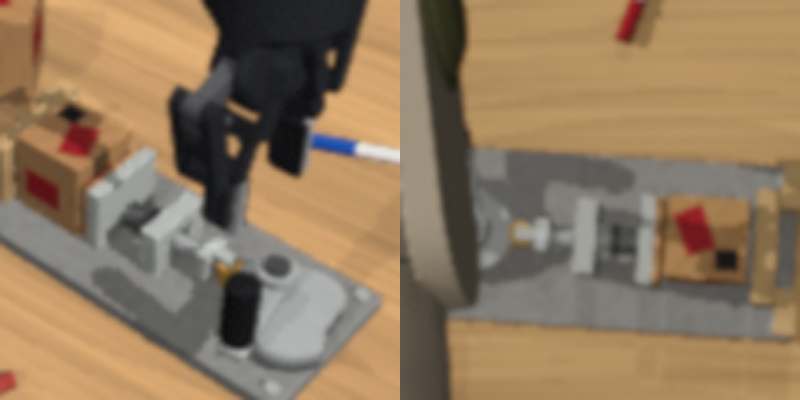

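The box stands square and centred between jaw and fence (top crop: box 655–750, fence at 755). Next I check where the knob is relative to the gripper.

```bash
python3 - <<'E'
from h import *
c=manip.capture("scene"); 
print([proj(c,[.637,.218,z]) for z in(.048,.074,.094)])
print(manip.mark_of(c,"knob_grip")[:2],manip.mark_of(c,"shaft_top")[:2],proj(c,[.579,.209,.052]))
E
```

```text
[array([379.88067335, 264.73704083]), array([381.03512371, 255.53614033]), array([381.95852543, 248.17668381])]
[{'position': [381.4, 254.6], 'p': 0.81}] [{'position': [394.6, 241.8], 'p': 0.74}, {'position': [334.0, 225.9], 'p': 0.61}] [391.53564861 244.13911959]
```

Call:
servo_tool --steps '[{"x":0,"y":0,"z":15,"ax":0,"ay":0,"az":0},{"x":0,"y":0,"z":15,"ax":0,"ay":0,"az":0},{"x":0,"y":0,"z":15,"ax":0,"ay":0,"az":0},{"x":0,"y":0,"z":15,"ax":0,"ay":0,"az":0},{"x":0,"y":0,"z":15,"ax":0,"ay":0,"az":0},{"x":0,"y":0,"z":12,"ax":0,"ay":0,"az":0},{"x":0,"y":0,"z":7,"ax":0,"ay":0,"az":0},{"x":0,"y":0,"z":0,"ax":0,"ay":0,"az":0}]'

```text
t: 15.1
position: [0.6366, 0.2161, 0.0609]
tcp_rot: [-2.289, -2.15, 0.003]
contact_force: [-0.9, -0.2, -0.1]
gripper_width: 0.604
grip_force: 0.0
```

Call:
servo_tool --claw -1 --force 40 --steps '[{"x":0,"y":0,"z":0,"ax":0,"ay":0,"az":0},{"x":0,"y":0,"z":0,"ax":0,"ay":0,"az":0},{"x":0,"y":0,"z":0,"ax":0,"ay":0,"az":0},{"x":0,"y":0,"z":0,"ax":0,"ay":0,"az":0},{"x":0,"y":0,"z":0,"ax":0,"ay":0,"az":0},{"x":0,"y":0,"z":0,"ax":0,"ay":0,"az":0}]'

```text
t: 15.6
position: [0.6375, 0.2167, 0.0634]
tcp_rot: [2.288, 2.151, 0.002]
contact_force: [-1.9, -0.7, 5.4]
gripper_width: 0.247
grip_force: 39.2
```

```bash
cat >> h.py <<'E'
def crank(S=(.579,.209),r=.060,lead=0):
    s=manip.observe(); p=s["position"][:2]; v=p-np.array(S); a=np.arctan2(v[1],v[0]); th=a+np.radians(3.6)
    F=s["contact_force"]; t=np.array([-np.sin(a),np.cos(a)]); n=np.array([np.cos(a),np.sin(a)])
    print("t",round(s["t"],2),"crank",round(th,3),"r",round(np.linalg.norm(v),4),"Ft",round(F[:2]@t,1),"Fr",round(F[:2]@n,1),"z",round(s["position"][2],4),"g",round(s["grip_force"],1),"w",round(s["gripper_width"],3))
    return th
def plan(th0,angs,r=60):
    "tool x = +clamp y, tool y = +clamp x (mm) between crank angles"
    a=[th0]+list(angs)
    for i in range(len(angs)): print(round(a[i+1],2),"x",round(r*(np.sin(a[i+1])-np.sin(a[i])),1),"y",round(r*(np.cos(a[i+1])-np.cos(a[i])),1))
E
python3 - <<'E'
from h import *
goto(.638,.217,.06,-3.6); t=crank()
plan(t,np.arange(t+.1,t+1.65,.1))
E
```

```text
t 15.6 pos [0.6375 0.2167 0.0634] yaw -3.55 tilt [0.0017 0.0002] d [0.3 0.4 3.4] az 0.001 F [-1.9 -0.7  5.4] w 0.247 g 39.2 q [ 0.15  0.74  1.15 -0.    1.25  0.21]
t 15.6 crank 0.194 r 0.059 Ft -0.5 Fr -2.0 z 0.0634 g 39.2 w 0.247
0.29 x 5.8 y -1.4
0.39 x 5.6 y -2.0
0.49 x 5.4 y -2.6
0.59 x 5.1 y -3.1
0.69 x 4.8 y -3.6
0.79 x 4.4 y -4.1
0.89 x 4.0 y -4.5
0.99 x 3.5 y -4.9
1.09 x 3.0 y -5.2
1.19 x 2.5 y -5.5
1.29 x 1.9 y -5.7
1.39 x 1.3 y -5.8
1.49 x 0.8 y -5.9
1.59 x 0.2 y -6.0
1.69 x -0.4 y -6.0
1.79 x -1.0 y -5.9
```

Call:
servo_tool --steps '[{"x":5.8,"y":-1.4,"z":-2,"ax":0,"ay":0,"az":0},{"x":5.6,"y":-2.0,"z":0,"ax":0,"ay":0,"az":0},{"x":5.4,"y":-2.6,"z":0,"ax":0,"ay":0,"az":0},{"x":5.1,"y":-3.1,"z":0,"ax":0,"ay":0,"az":0},{"x":0,"y":0,"z":0,"ax":0,"ay":0,"az":0}]'

```text
t: 16.02
position: [0.6288, 0.2401, 0.0637]
tcp_rot: [-2.288, -2.152, 0.001]
contact_force: [1.3, 2.0, -5.6]
gripper_width: 0.243
grip_force: 40.8
```

```bash
python3 - <<'E'
from h import *
crank()
E
```

```text
t 16.02 crank 0.62 r 0.0587 Ft 1.0 Fr 2.1 z 0.0637 g 40.8 w 0.243
```

Call:
servo_tool --steps '[{"x":4.8,"y":-3.6,"z":0,"ax":0,"ay":0,"az":0},{"x":4.4,"y":-4.1,"z":0,"ax":0,"ay":0,"az":0},{"x":4.0,"y":-4.5,"z":0,"ax":0,"ay":0,"az":0},{"x":3.5,"y":-4.9,"z":0,"ax":0,"ay":0,"az":0},{"x":0,"y":0,"z":0,"ax":0,"ay":0,"az":0}]'

```text
t: 16.43
position: [0.6119, 0.2577, 0.0637]
tcp_rot: [-2.287, -2.151, 0.003]
contact_force: [0.2, 1.3, -8.6]
gripper_width: 0.245
grip_force: 40.4
```

```bash
python3 - <<'E'
from h import *
crank()
E
```

```text
t 16.43 crank 1.04 r 0.0587 Ft 0.6 Fr 1.2 z 0.0637 g 40.4 w 0.245
```

Call:
servo_tool --steps '[{"x":3.0,"y":-5.2,"z":0,"ax":0,"ay":0,"az":0},{"x":2.5,"y":-5.5,"z":0,"ax":0,"ay":0,"az":0},{"x":1.9,"y":-5.7,"z":0,"ax":0,"ay":0,"az":0},{"x":0,"y":0,"z":0,"ax":0,"ay":0,"az":0}]'

```text
t: 16.77
position: [0.5955, 0.2656, 0.0638]
tcp_rot: [-2.287, -2.151, 0.004]
contact_force: [-2.6, -1.7, -12.6]
gripper_width: 0.248
grip_force: 40.2
```

```bash
python3 - <<'E'
from h import *
t=crank()
E
```

```text
t 16.77 crank 1.35 r 0.0589 Ft 2.0 Fr -2.4 z 0.0638 g 40.2 w 0.248
```

```bash
python3 - <<'E'
from h import *
from scipy.optimize import least_squares
P=np.array([(.6375,.2167),(.6288,.2401),(.6119,.2577),(.5955,.2656)])
r=least_squares(lambda c:np.hypot(*(P-c).T)-.06,[.579,.209]);print(r.x,r.fun)
plan(1.35,np.arange(1.45,3.9,.1))
E
```

```text
[0.57807115 0.20815596] [ 3.98975410e-05 -5.13713298e-05 -8.31026428e-06  2.98439514e-05]
1.45 x 1.0 y -5.9
1.55 x 0.4 y -6.0
1.65 x -0.2 y -6.0
1.75 x -0.8 y -5.9
1.85 x -1.4 y -5.8
1.95 x -1.9 y -5.7
2.05 x -2.5 y -5.5
2.15 x -3.0 y -5.2
2.25 x -3.5 y -4.8
2.35 x -4.0 y -4.5
2.45 x -4.4 y -4.1
2.55 x -4.8 y -3.6
2.65 x -5.1 y -3.1
2.75 x -5.4 y -2.6
2.85 x -5.7 y -2.0
2.95 x -5.8 y -1.4
3.05 x -5.9 y -0.8
3.15 x -6.0 y -0.2
3.25 x -6.0 y 0.4
3.35 x -5.9 y 0.9
3.45 x -5.8 y 1.5
3.55 x -5.6 y 2.1
3.65 x -5.4 y 2.7
3.75 x -5.1 y 3.2
3.85 x -4.7 y 3.7
```

Call:
servo_tool --steps '[{"x":1.0,"y":-5.9,"z":1,"ax":0,"ay":0,"az":0},{"x":0.4,"y":-6.0,"z":1,"ax":0,"ay":0,"az":0},{"x":0,"y":0,"z":0,"ax":0,"ay":0,"az":0}]'

```text
t: 17.02
position: [0.5851, 0.2678, 0.0636]
tcp_rot: [2.288, 2.152, 0.002]
contact_force: [-0.3, -1.7, -0.9]
gripper_width: 0.246
grip_force: 41.3
```

```bash
python3 - <<'E'
from h import *
t=crank((.578,.2085))
E
```

```text
t 17.02 crank 1.514 r 0.0597 Ft 0.1 Fr -1.8 z 0.0636 g 41.3 w 0.246
```

Call:
servo_tool --steps '[{"x":-0.2,"y":-6.0,"z":0,"ax":0,"ay":0,"az":0},{"x":-0.8,"y":-5.9,"z":0,"ax":0,"ay":0,"az":0},{"x":0,"y":0,"z":0,"ax":0,"ay":0,"az":0}]'

```text
t: 17.27
position: [0.5734, 0.2679, 0.0635]
tcp_rot: [2.289, 2.152, 0.004]
contact_force: [-0.2, 3.0, 1.7]
gripper_width: 0.243
grip_force: 41.5
```

Call:
servo_tool --steps '[{"x":-1.4,"y":-5.8,"z":0,"ax":0,"ay":0,"az":0},{"x":-1.9,"y":-5.7,"z":0,"ax":0,"ay":0,"az":0},{"x":0,"y":0,"z":0,"ax":0,"ay":0,"az":0}]'

```text
t: 17.52
position: [0.5622, 0.2658, 0.0635]
tcp_rot: [-2.289, -2.152, -0.006]
contact_force: [0.8, 6.6, 1.0]
gripper_width: 0.243
grip_force: 41.6
```

Call:
servo_tool --steps '[{"x":-2.5,"y":-5.5,"z":0,"ax":0,"ay":0,"az":0},{"x":-3.0,"y":-5.2,"z":0,"ax":0,"ay":0,"az":0},{"x":0,"y":0,"z":0,"ax":0,"ay":0,"az":0}]'

```text
t: 17.77
position: [0.5511, 0.2615, 0.0635]
tcp_rot: [-2.288, -2.151, -0.007]
contact_force: [1.1, 8.9, 1.3]
gripper_width: 0.238
grip_force: 41.6
```

```bash
python3 - <<'E'
from h import *
t=crank((.5781,.2082))
E
```

```text
t 17.77 crank 2.102 r 0.0597 Ft -5.0 Fr 7.4 z 0.0635 g 41.6 w 0.238
```

Call:
servo_tool --steps '[{"x":-2.2,"y":-5.5,"z":0,"ax":0,"ay":0,"az":0},{"x":-4.0,"y":-4.5,"z":0,"ax":0,"ay":0,"az":0},{"x":0,"y":0,"z":0,"ax":0,"ay":0,"az":0}]'

```text
t: 18.02
position: [0.5414, 0.2555, 0.0635]
tcp_rot: [2.289, 2.151, 0.008]
contact_force: [3.9, 8.1, 1.1]
gripper_width: 0.241
grip_force: 41.5
```

```bash
python3 - <<'E'
from h import *
t=crank((.5781,.2082))
E
```

```text
t 18.02 crank 2.293 r 0.0599 Ft -8.0 Fr 4.0 z 0.0635 g 41.5 w 0.241
```

Call:
servo_tool --steps '[{"x":-4.4,"y":-4.1,"z":0,"ax":0,"ay":0,"az":0},{"x":-4.8,"y":-3.6,"z":0,"ax":0,"ay":0,"az":0},{"x":0,"y":0,"z":0,"ax":0,"ay":0,"az":0}]'

```text
t: 18.27
position: [0.5329, 0.2474, 0.0635]
tcp_rot: [-2.289, -2.151, -0.009]
contact_force: [3.5, 11.0, 0.9]
gripper_width: 0.243
grip_force: 41.5
```

```bash
python3 - <<'E'
from h import *
t=crank((.5781,.2082))
E
```

```text
t 18.27 crank 2.49 r 0.0598 Ft -10.6 Fr 4.6 z 0.0635 g 41.5 w 0.243
```

Call:
servo_tool --steps '[{"x":-4.8,"y":-3.6,"z":0,"ax":0,"ay":0,"az":0},{"x":-5.4,"y":-2.6,"z":0,"ax":0,"ay":0,"az":0},{"x":0,"y":0,"z":0,"ax":0,"ay":0,"az":0}]'

```text
t: 18.52
position: [0.5255, 0.237, 0.0635]
tcp_rot: [-2.288, -2.151, -0.006]
contact_force: [0.7, 7.6, 3.4]
gripper_width: 0.239
grip_force: 41.8
```

```bash
python3 - <<'E'
from h import *
t=crank((.5781,.2082))
E
```

```text
t 18.52 crank 2.703 r 0.0599 Ft -6.9 Fr 3.0 z 0.0635 g 41.8 w 0.239
```

Call:
servo_tool --steps '[{"x":-5.7,"y":-2.2,"z":0,"ax":0,"ay":0,"az":0},{"x":0,"y":0,"z":0,"ax":0,"ay":0,"az":0}]'

```text
t: 18.68
position: [0.5227, 0.2311, 0.0635]
tcp_rot: [-2.288, -2.151, -0.004]
contact_force: [-1.6, 5.0, 5.4]
gripper_width: 0.243
grip_force: 42.0
```

```bash
python3 - <<'E'
from h import *
t=crank((.5781,.2082))
E
```

```text
t 18.68 crank 2.812 r 0.0599 Ft -4.1 Fr 3.4 z 0.0635 g 42.0 w 0.243
```

Call:
servo_tool --steps '[{"x":-5.8,"y":-1.5,"z":0,"ax":0,"ay":0,"az":0},{"x":0,"y":0,"z":0,"ax":0,"ay":0,"az":0}]'

```text
t: 18.85
position: [0.5205, 0.2247, 0.0634]
tcp_rot: [-2.288, -2.151, -0.001]
contact_force: [-4.1, 0.8, 8.3]
gripper_width: 0.245
grip_force: 42.2
```

```bash
python3 - <<'E'
from h import *
t=crank((.5781,.2082))
E
```

```text
t 18.85 crank 2.925 r 0.0599 Ft 0.4 Fr 4.2 z 0.0634 g 42.2 w 0.245
```

Call:
servo_tool --steps '[{"x":-5.9,"y":-1.2,"z":-0.5,"ax":0,"ay":0,"az":0},{"x":0,"y":0,"z":0,"ax":0,"ay":0,"az":0}]'

```text
t: 19.02
position: [0.5189, 0.2175, 0.0635]
tcp_rot: [2.289, 2.152, -0.003]
contact_force: [-3.9, -7.1, 7.3]
gripper_width: 0.246
grip_force: 42.0
```

```bash
python3 - <<'E'
from h import *
t=crank((.5781,.2082))
E
```

```text
t 19.02 crank 3.049 r 0.0599 Ft 7.6 Fr 2.8 z 0.0635 g 42.0 w 0.246
```

Call:
servo_tool --steps '[{"x":-5.9,"y":-0.5,"z":-0.5,"ax":0,"ay":0,"az":0},{"x":0,"y":0,"z":0,"ax":0,"ay":0,"az":0}]'

```text
t: 19.18
position: [0.5183, 0.2122, 0.0635]
tcp_rot: [-2.289, -2.15, 0.001]
contact_force: [-3.0, -0.7, 4.0]
gripper_width: 0.242
grip_force: 41.5
```

```bash
python3 - <<'E'
from h import *
t=crank((.5781,.2082))
E
```

```text
t 19.18 crank 3.138 r 0.0599 Ft 0.9 Fr 2.9 z 0.0635 g 41.5 w 0.242
```

Call:
servo_tool --steps '[{"x":-3,"y":0,"z":0,"ax":0,"ay":0,"az":0},{"x":0,"y":0,"z":0,"ax":0,"ay":0,"az":0}]'

```text
t: 19.35
position: [0.5182, 0.2097, 0.0635]
tcp_rot: [-2.289, -2.151, 0.001]
contact_force: [-4.1, 1.1, 4.3]
gripper_width: 0.24
grip_force: 41.7
```

```bash
python3 - <<'E'
from h import *
t=crank((.5781,.2082))
E
```

```text
t 19.35 crank 3.18 r 0.0599 Ft -1.0 Fr 4.1 z 0.0635 g 41.7 w 0.24
```

Call:
servo_tool --steps '[{"x":-2,"y":-0.5,"z":-0.5,"ax":0,"ay":0,"az":0},{"x":-2,"y":0,"z":0,"ax":0,"ay":0,"az":0},{"x":0,"y":0,"z":0,"ax":0,"ay":0,"az":0}]'

```text
t: 19.6
position: [0.5181, 0.2054, 0.0636]
tcp_rot: [2.289, 2.151, 0.0]
contact_force: [1.1, 1.6, -2.2]
gripper_width: 0.246
grip_force: 41.1
```

```bash
python3 - <<'E'
from h import *
t=crank((.5781,.2082))
E
```

```text
t 19.6 crank -3.033 r 0.06 Ft -1.5 Fr -1.2 z 0.0636 g 41.1 w 0.246
```

Past the nose at about 2.9 rad. The pull ended at about 3.12, and the crank now sits at 3.25 with a tangential force of only -1.5 N, which is mid-dwell. I'll release it here.

Call:
servo_tool --claw 0.2 --steps '[{"x":0,"y":0,"z":0,"ax":0,"ay":0,"az":0},{"x":0,"y":0,"z":0,"ax":0,"ay":0,"az":0},{"x":0,"y":0,"z":0,"ax":0,"ay":0,"az":0},{"x":0,"y":0,"z":0,"ax":0,"ay":0,"az":0},{"x":0,"y":0,"z":0,"ax":0,"ay":0,"az":0}]'

```text
t: 20.02
position: [0.5179, 0.2056, 0.0639]
tcp_rot: [2.289, 2.151, -0.0]
contact_force: [0.3, 0.6, 0.2]
gripper_width: 0.601
grip_force: 0.0
```

Call:
servo_tool --steps '[{"x":0,"y":0,"z":-8,"ax":0,"ay":0,"az":0},{"x":0,"y":0,"z":-15,"ax":0,"ay":0,"az":0},{"x":0,"y":0,"z":-25,"ax":0,"ay":0,"az":0},{"x":0,"y":0,"z":-25,"ax":0,"ay":0,"az":0},{"x":0,"y":0,"z":-25,"ax":0,"ay":0,"az":0},{"x":0,"y":0,"z":-25,"ax":0,"ay":0,"az":0},{"x":0,"y":0,"z":-25,"ax":0,"ay":0,"az":0},{"x":0,"y":0,"z":-25,"ax":0,"ay":0,"az":0}]'

```text
t: 20.68
position: [0.5175, 0.2056, 0.2389]
tcp_rot: [2.289, 2.151, 0.001]
contact_force: [0.1, -0.9, -0.1]
gripper_width: 0.599
grip_force: 0.0
```

Call:
servo_tool --steps '[{"x":25,"y":-25,"z":0,"ax":0,"ay":0,"az":0},{"x":25,"y":-25,"z":0,"ax":0,"ay":0,"az":0},{"x":25,"y":-25,"z":0,"ax":0,"ay":0,"az":0},{"x":25,"y":-25,"z":0,"ax":0,"ay":0,"az":0},{"x":25,"y":-10,"z":0,"ax":0,"ay":0,"az":0},{"x":25,"y":-10,"z":0,"ax":0,"ay":0,"az":0},{"x":0,"y":0,"z":0,"ax":0,"ay":0,"az":0}]'

```text
t: 21.27
position: [0.4054, 0.3661, 0.2376]
tcp_rot: [-2.284, -2.156, -0.002]
contact_force: [0.3, -0.8, -0.1]
gripper_width: 0.601
grip_force: 0.0
```

```bash
python3 - <<'E'
from h import *
c=manip.capture("scene");c2=manip.capture("top")
for q in(c,c2):
    for r in manip.mark_of(q,"knob_grip")[:2]:
        p=onz(q,r["position"],.074); print(r["p"],p,(np.arctan2(p[1]-.2082,p[0]-.5781)+.063)%6.283)
cr=lambda c,b:cv2.resize(c["pixels"][b[1]:b[3],b[0]:b[2],::-1],(400,400),interpolation=cv2.INTER_CUBIC)
cv2.imwrite("pics/end.png",np.hstack([cr(c,(290,165,420,295)),cr(c2,(220,140,350,270))]))
E
```

```text
0.54 [0.52475365 0.20788    0.074     ] 3.210405882292846
0.62 [0.51445915 0.21194744 0.074     ] 3.145776450903907
```

View pics/end.png

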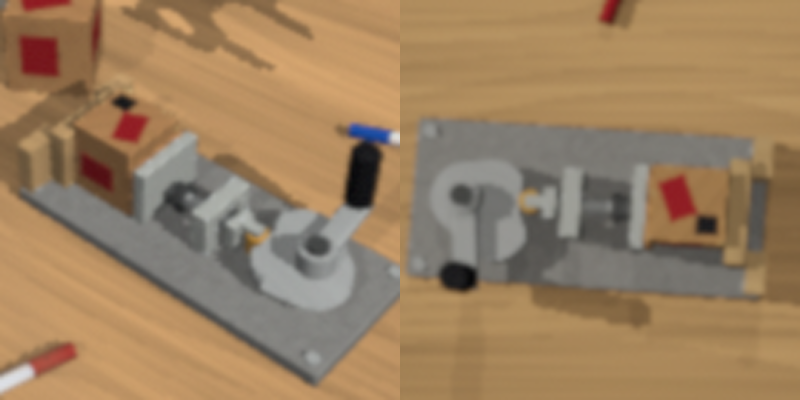

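The box is clamped square against the fence. The roller rests at top crop (527,202), in the dwell ahead of the step lobe, and the crank has stayed put.

```bash
python3 -c "
from bench import manip
print(manip.hand_in())"
```

```text
the job is handed in; nothing more can be done
None
```

The smallest card box is clamped square against the fence, the crank rests at about 3.25 rad in the dwell past the nose and holds by itself, and the job was handed in at about 21 s with the robot clear; no verdict came back.

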